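# Fold down the ratchet panel prop

## Robot

A 7-joint arm with a two-finger parallel gripper is mounted at the origin on the work surface. World frame = base frame: x ahead of the robot, y to its left, z up, the work surface at z = 0. Lengths are in m, angles in rad, forces in N, time in s.
With the tool pointing down it reaches from about 0.425 to 0.875 m from the base axis. Payload 4.7 kg.
Tool frame: the origin (TCP) lies on the centre line of the jaws, within the pads' length; the fingertips stand ahead of it and the grasp point (between the pads) lies 2 mm behind it (nose_length is the z of the fingertips in the tool frame, in m); z points along the fingers, y is the line along which they close (so a half turn about z gives the same grasp; the last joint's range is limited). The gripper opens to 87 mm and grips with 3 to 60 N. Pads are 19 mm wide; open, the fingers measure 117 mm over their backs; the gripper's body (75 mm by 190 mm) begins 51 mm behind the grasp point.
Start: joints at [-1.301, 0.321, -0.07, 1.45, 0.023, 1.371, -0.057], TCP at [0.164, 0.629, 0.24] pointing down, gripper open.
Joint ranges: [-2.86, 2.86], [-0.3, 2.09], [-1.38, 1.24], [0.06, 2.45], [-1.56, 4.7], [0.09, 2.05], [-2.69, 2.69]. Speed limits (rad/s): [2.57, 2.57, 3.14, 3.14, 3.14, 3.14, 3.14].

## Interface

Orientations are given as a rotation vector (axis times angle).
In Python, from bench import * gives the robot as it stands.
- The arm moves only by the tool send_rows, never from a script. Its arguments are lists of equal length, an entry for each row: "xyz": the shift along the tool's x, y, z in mm, a list of three; "dr": the turn, a rotation vector about the tool's x, y, z in rad, a list of three. A call has exactly 10 rows; each row is the pose to reach, as a shift and turn from the pose commanded when the call began, along the tool's axes at that moment; what a row does not reach only later rows make up. A row lasts 1/12 s, in which the tool goes at most 41.7 mm and 7.16 degrees, less where a joint would pass 70% of its speed; a pose out of reach is approached as far as the arm can. A call with a gripper value outside its range is refused whole. "jaw" is the finger opening in mm, from 0 to 87, set as the call begins (left out, the last holds). The fingers move at their own pace and stop on an object; "grip_force" is the grip in N (left out, the last holds). Time passes only in rows, so rows that repeat a pose let the fingers close, or fill a call up. It gives the time, the measured TCP pose, the force, the opening and the grip force at its end, in the units of the state.
- get_state(): the state, without advancing time (a new reading comes with each control period).
- get_image(name): name is "side" or "top"; returns the picture (420x560x3 uint8, red, green, blue); there is no depth.
- calibration(name): a dict with "vfov" (degrees; the focal length in pixels is half the picture's height over the tangent of half this angle, whatever the lens; pixels are square), "cx", "cy" (the principal point, pixels), "rvec" (rotation vector, rad) and "tvec" (3), from world to camera coordinates, as OpenCV has them. Camera axes: x right, y down, z forward; pixel columns grow to the right and rows downward; lengths in m; the calibration is good to about 2 mm. A picture is of the moment at which its call begins. calibration takes no time and is no camera call.
- close_job(): hands the job in; it is judged then, once.
The state is a dict: "time": time; "joint_positions": joint angles; "qd": joint speeds; "joint_torque": joint torques, N m; "position": TCP position; "tool_rot": TCP orientation; "ft_force": force on the tool from outside, world axes, zero at the start; "torque": the same for the moment, N m; "grip_width": opening from 0.0 (shut) to 1.0 (fully open); "grip_force": force on a finger pad.
Only numpy, scipy, OpenCV 4.12 (cv2) and the standard library are available. Lean on these libraries where they do the work, as an engineer would, in place of code of your own. Each camera call takes 0.05 s, during which the arm holds its last target. There are 200 camera calls.

## Task

The panel prop on the bench is still standing up and is in the way of the next board: press down the tail plate of its ratchet pawl until the pawl is free of the teeth, then push the prop's arm down, all the way onto its rest block, and leave it there. Do not try to force the arm while it is still locked, do not lift it any higher, and leave the other things on the bench where they are.

Things in the scene. Friction and masses are not known exactly. Their poses are not given: they have to be found in the camera images.
- prop: folding panel prop: wooden board 400 x 110 x 18 mm screwed to the bench, with a hinged arm and its ratchet pawl on its centre line. Origin on the bench under the arm's hinge; x along the board to the arm's free end, y across, z up. Board from x = -190 to 210. A fixed rest block (36 long, 50 wide, top 67 high) stands at x = 145. Never moves.
- prop_arm (a joint): arm angle, rad: 0 = level, down on the rest block (hard stop); starts raised at 0.71 to 0.78. Steel bar 30 wide, 12 thick, to 175 mm from the hinge, with a rubber end pad. Stiff hinge (0.9 N m): stays where left; once free, 4 to 9 N at the pad moves it down. While the pawl is in the teeth it has play of up to 0.13 rad.
- prop_hinge (a point): on the arm's hinge axis (parallel to the prop's y), 75 mm above the bench, on the centre line. Two cheek plates here, 47 mm over their outsides, 93 high, carry a toothed wheel fixed to the arm: disc radius 50, teeth out to 64, 16 thick.
- prop_pad (a point): centre of the upper face of the rubber pad at the arm's free end, 150 mm along the arm from the hinge axis and 8 mm above the bar's centre line (83 mm above the bench when folded, about 180 when raised). Pad 50 along the arm, 46 wide.
- pawl (a joint): pawl angle, rad: 0 = nose fully in the teeth (locked), 0.32 = hard stop, nose well clear. Above 0.22 the teeth pass freely. Grows as the tail plate is pressed down. Stiff pivot, no spring: about 3 N at the plate moves it and it stays where left. Starts at 0 to 0.03.
- pawl_pad (a point): centre of the upper face of the pawl's ribbed steel tail plate, 40 along x by 46 wide, at prop x = -144, 60 mm above the bench when locked. Pressed fully down it is about 26 mm lower and tilted by 0.36 rad. It turns about an axis 82 mm nearer the hinge, 30 mm above the bench.
- offcut: plain softwood offcut, 110 x 45 x 20, lying flat beside the prop's tail end (mm). Origin at the centre of its underside. Leave it alone.
- tape_measure: black tape measure in its case, 68 x 36 x 60 high, standing beside the prop (mm). Origin at the centre of its underside. Leave it alone.
- screwdriver: screwdriver lying beside the prop, loose. Leave it alone.
- screw_jar: small glass jar with a lid, 60 across, 75 high, standing beside the prop (mm). Origin at the centre of its underside. Leave it alone.
- glue_bottle: white glue bottle, 60 across, 170 high, standing beyond the arm's end of the prop (mm). Origin at the centre of its underside. Leave it alone.
- hammer: hammer lying on the left part of the bench, loose. Leave it alone.
- paint_can: steel paint can, 100 across, 110 high, on the right part of the bench (mm). Origin at the centre of its underside. Leave it alone.

How it is judged:
On the way, in this order (a step that is already met when the one before it is completed fails the run):
1. the pawl is pressed free while the arm still stands up (value of joint pawl above 0.22 rad and value of joint prop_arm above 0.55 rad), for 0.2 s.
2. the arm is pushed down onto its rest (value of joint prop_arm below 0.07 rad), for 0.2 s.
At the end, for the whole second after the job is handed in: The arm lies at rest within 0.07 rad of level (pad no more than about 10 mm above its folded height), and every other thing is within 30 mm of where it stood (value of joint prop_arm below 0.07 rad and velocity of joint prop_arm between -0.05 and 0.05 rad/s and distance of each of offcut, tape_measure, screwdriver, screw_jar, glue_bottle, hammer, paint_can from where it was at the start of the episode below 0.03 m); the robot touches nothing.
It fails at once if the arm is lifted higher than it stood (value of joint prop_arm above 0.9 rad).
It fails at once if the locked arm or its pawl is forced: the robot presses on the prop with more than 45 N while the pawl is still in the teeth (value of joint pawl below 0.15 rad and contact force between any of the fingers, the arm and prop above 45 N).
It fails at once if another thing on the bench is lifted or shoved more than 30 mm (distance of any of offcut, tape_measure, screwdriver, screw_jar, glue_bottle, hammer, paint_can from where it was at the start of the episode above 0.03 m).
It fails at once if the bottle, jar or can is tipped over (angle between any of glue_bottle, screw_jar, paint_can's own z axis and vertical above 0.5 rad).
It also fails if it takes over 45 s, if anything falls off the work surface, if the arm or the gripper's body presses on something with over 40 N, if the wrist force passes 120 N, or if a joint passes its speed limit or range.

## Working session

There is one attempt and no reset: what is moved stays moved. The work goes in short steps, Python scripts to look and compute and a tool call to move; the robot and the scene stay as the last step left them, time stands still between calls to the robot, and variables do not carry over. Pictures are saved under pics/ and viewed, at most 10 in all, crops included, and the job is handed in when it is done.

Besides the shell and the picture viewer there is one more tool, called after "Call:" as name(argument=value, ...) on one line, values as JSON. send_rows: Moves the arm, as the interface text tells. Its arguments: {"type":"object","properties":{"xyz":{"type":"array"},"dr":{"type":"array"},"jaw":{"type":"number"},"grip_force":{"type":"number"}},"required":["xyz","dr"]}

```bash
ls; mkdir -p pics; python3 - <<'E'
from bench import *
import cv2
s=get_state();print(s)
for n in("side","top"):
    print(n,calibration(n)); cv2.imwrite(f"pics/{n}0.png",get_image(n)[:,:,::-1])
E
```

```text
pics
{'time': 0.0, 'joint_positions': array([-1.30087653,  0.32183388, -0.07010024,  1.45170174,  0.02259746,
        1.37080401, -0.05690568]), 'qd': array([ 0.00052088,  0.00176891,  0.00125765, -0.00193143, -0.00109873,
       -0.00088277, -0.00125384]), 'joint_torque': array([-5.16359778e-04, -4.91289783e+01, -4.03998401e-01, -3.12528992e+01,
       -6.39036717e-02,  4.38574667e-02,  1.94277945e-04]), 'position': array([0.16437634, 0.62831692, 0.23844112]), 'tool_rot': array([-4.00663808e-01, -3.11577808e+00,  3.06807652e-03]), 'ft_force': array([ 0.01225932, -0.32982748,  0.08418725]), 'torque': array([-0.05091255, -0.0085548 , -0.01430727]), 'grip_force': 0.0, 'grip_width': 0.9996600257993051}
side {'vfov': 45.409348698784825, 'cx': 278.44172041924384, 'cy': 213.51581872091012, 'rvec': array([ 0.52205602, -2.53856883,  1.43202486]), 'tvec': array([0.55266726, 0.18103376, 1.66737185])}
top {'vfov': 42.083582066871614, 'cx': 276.19570184755185, 'cy': 210.36149308869247, 'rvec': array([ 2.08949699, -2.13178385,  0.18477879]), 'tvec': array([0.05404172, 0.59329045, 1.61920495])}
```

View pics/side0.png

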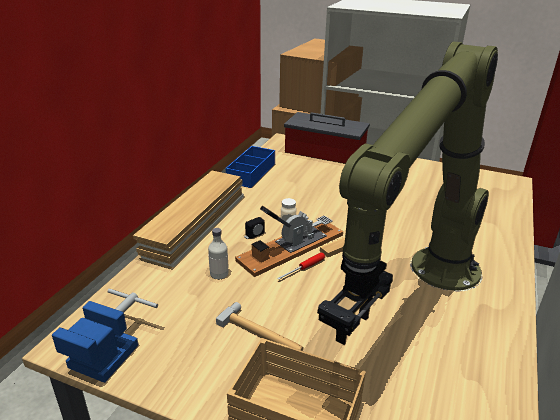

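View pics/top0.png

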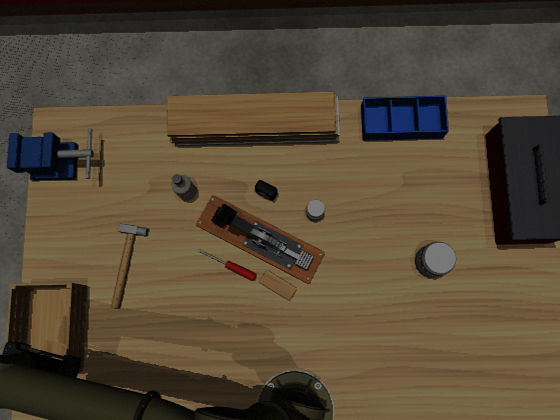

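The top view shows the board with its corners near (213,196), (325,252), (313,282) and (197,225). The pad end is at the left (about 223,213) and the tail plate at the right (about 305,260).

```bash
cat > h.py <<'E'
import numpy as np, cv2
from bench import *
from scipy.spatial.transform import Rotation as R
def cam(n):
    c=calibration(n); f=210/np.tan(np.radians(c["vfov"])/2)
    return np.array([[f,0,c["cx"]],[0,f,c["cy"]],[0,0,1]]),cv2.Rodrigues(c["rvec"])[0],c["tvec"],c["rvec"]
def ray(n,uv,z):
    K,Rm,t,_=cam(n); d=Rm.T@np.linalg.solve(K,[*uv,1]); o=-Rm.T@t
    return o+d*(z-o[2])/d[2]
def proj(n,P):
    K,Rm,t,r=cam(n); return cv2.projectPoints(np.float64(P).reshape(-1,1,3),r,t,K,None)[0][:,0]
E
python3 - <<'E'
from h import *
im=cv2.imread("pics/top0.png"); hsv=cv2.cvtColor(im,cv2.COLOR_BGR2HSV)
print("board px hsv",hsv[227,208],hsv[270,316],"bench",hsv[180,220])
m=cv2.inRange(hsv,(3,100,40),(14,200,190)); m[:185]=0;m[300:]=0;m[:,:185]=0;m[:,335:]=0
m=cv2.morphologyEx(m,cv2.MORPH_CLOSE,np.ones((15,15)))
c=max(cv2.findContours(m,0,1)[0],key=cv2.contourArea)
P=np.array([ray("top",p[0],.018)[:2] for p in c],np.float32)
r=cv2.minAreaRect(P*1000); print(r); bx=cv2.boxPoints(r)/1000; print(bx)
v=im.copy(); cv2.polylines(v,[np.int32(proj("top",np.c_[bx,[.018]*4]))],1,(0,255,0),1)
cv2.imwrite("pics/c1.png",cv2.resize(v[170:310,170:350],None,fx=4,fy=4,interpolation=2))
s=cv2.imread("pics/side0.png"); cv2.imwrite("pics/c2.png",cv2.resize(s[180:290,200:370],None,fx=4,fy=4,interpolation=2))
E
```

```text
board px hsv [ 11 170  87] [ 17 115  73] bench [ 17 116 114]
((486.7974853515625, 122.55664825439453), (418.05572509765625, 184.1939239501953), 61.44514465332031)
[[ 0.3059879  -0.01702269]
 [ 0.46777645 -0.10506738]
 [ 0.66760707  0.26213598]
 [ 0.5058185   0.35018066]]
```

View pics/c1.png

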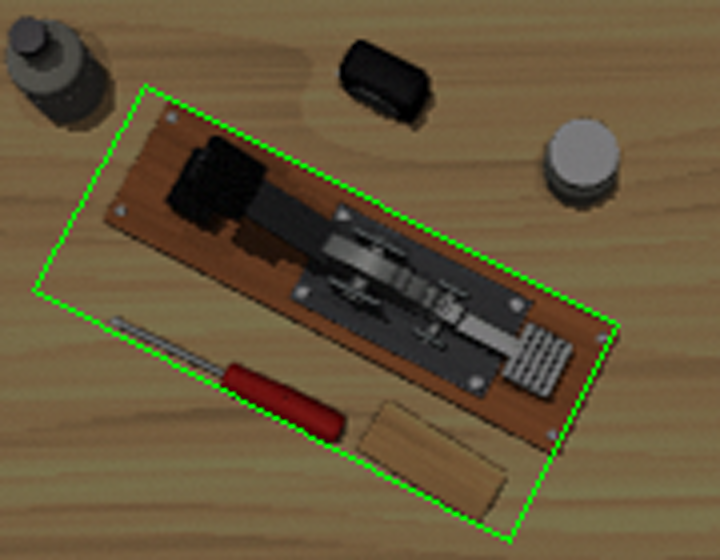

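View pics/c2.png

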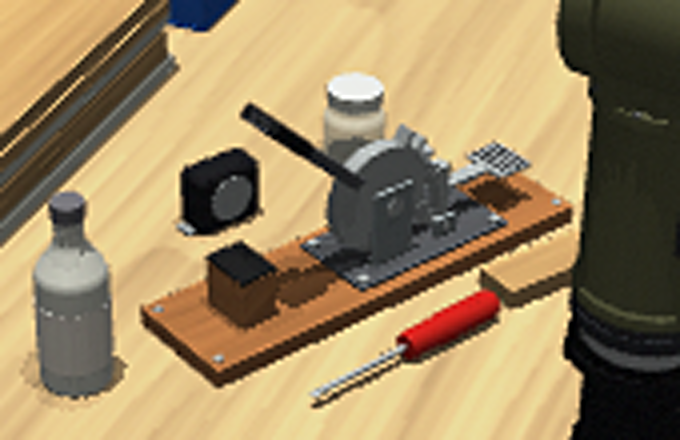

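The first crop shows the board, with the tail plate centred at about (539,359) there; my rectangle was spoiled because it took in the screwdriver. The side crop shows the arm raised, the plate on a thin bar, and the jar and tape on the far side.

```bash
python3 - <<'E'
from h import *
im=cv2.imread("pics/top0.png"); hsv=cv2.cvtColor(im,cv2.COLOR_BGR2HSV)
m=cv2.inRange(hsv,(6,135,40),(14,255,190)); m[:185]=0;m[300:]=0;m[:,:185]=0;m[:,335:]=0
m=cv2.morphologyEx(m,cv2.MORPH_OPEN,np.ones((2,2)))
n,l,st,_=cv2.connectedComponentsWithStats(m); big=[i for i in range(1,n) if st[i,4]>60]; print(st[big])
q=np.argwhere(np.isin(l,big))[:,::-1]
P=np.array([ray("top",p,.018)[:2]*1000 for p in q],np.float32)
r=cv2.minAreaRect(P); print(r)
# hand corners from crop
for c in [(163,95),(107,220),(558,453),(618,327)]: print(c,ray("top",(c[0]/4+169.6,c[1]/4+169.6),.018)*1000)
pl=ray("top",(539/4+169.6,359/4+169.6),.06)*1000; pd=ray("top",(218/4+169.6,180/4+169.6),.18)*1000
print("plate",pl,"pad",pd,np.degrees(np.arctan2(*(pd-pl)[1::-1])))
# side view plate
print("plate side",ray("side",(499/4+199.6,159/4+179.6),.06)*1000)
E
```

```text
[[ 197  196  128   89 1998]]
((511.5945739746094, 93.89177703857422), (399.5760498046875, 110.47583770751953), 61.450111389160156)
(163, 95) [661.84765742 250.9825741   18.        ]
(107, 220) [562.14169268 294.54891521  18.        ]
(558, 453) [373.61404443 -53.89899828  18.        ]
(618, 327) [ 469.56009781 -103.15420677   18.        ]
plate [441.62513202 -40.01739977  60.        ] pad [561.29748146 188.52912751 180.        ] 62.36238555140595
plate side [435.6160619  -33.80098724  60.        ]
```

```bash
cat >> h.py <<'E'
ax=np.radians(61.45); EX=np.array([np.cos(ax),np.sin(ax),0]); EY=np.array([-np.sin(ax),np.cos(ax),0]); O=np.array([.5068,.0851,0])
def prop(x,y,z): return O+EX*x+EY*y+[0,0,z]
def rel(target,s=None,yaw=None):   # shift (mm) & turn in tool axes; tool down, tool y = -EY
    s=s or get_state(); R0=R.from_rotvec(s["tool_rot"])
    Rt=R.from_matrix(np.c_[np.cross(-EY,[0,0,-1]),-EY,[0,0,-1]])
    print("shift",(R0.inv().apply(target-s["position"])*1000).round(1),"turn",(R0.inv()*Rt).as_rotvec().round(3))
def loc(P): d=P-O; return np.array([d@EX,d@EY,P[2]])*1000
E
python3 - <<'E'
import bench
from h import *
print([k for k in dir(bench) if not k.startswith('_')], getattr(bench,"nose_length",None))
rel(np.array([.40,.30,.25])); rel(prop(-.144,0,.15))
for n,c,z in [("jar",(582,150),.075),("tape",(385,78),.06),("bottle",(30,38),.17)]: print(n,loc(ray("top",(c[0]/4+169.6,c[1]/4+169.6),z)))
E
```

```text
['MotionError', 'calibration', 'close_job', 'get_image', 'get_state', 'nose_length'] 0.017
shift [-311.  -258.1  -11. ] turn [-1.000e-03  2.000e-03  1.813e+00]
shift [-434.1 -578.6   89.6] turn [-1.000e-03  2.000e-03  1.813e+00]
jar [ -98.25738316 -157.79117228   75.        ]
tape [  63.31655586 -141.84658352   60.        ]
bottle [290.84473365 -29.02613126 170.        ]
```

Call:
send_rows(xyz=[[-40,-33,0],[-80,-66,-5],[-115,-96,-10],[-150,-125,-10],[-185,-154,-10],[-220,-183,-10],[-255,-212,-10],[-290,-241,-10],[-311,-258,-10],[-325,-290,-10]], dr=[[0,0,0.12],[0,0,0.24],[0,0,0.36],[0,0,0.48],[0,0,0.6],[0,0,0.72],[0,0,0.84],[0,0,0.96],[0,0,1.08],[0,0,1.2]], jaw=0)

```text
time: 0.93
position: [0.3996, 0.2838, 0.2493]
tool_rot: [2.097, 2.338, 0.001]
ft_force: [0.1, 0.1, -0.5]
grip_width: 0.321
grip_force: 0.0
```

```bash
python3 - <<'E'
from h import *
rel(prop(-.144,0,.15)); print(get_state()["position"])
E
```

```text
shift [-327.5    2.9   99.3] turn [ 0.001 -0.     0.607]
[0.39956412 0.28382355 0.24929721]
```

Call:
send_rows(xyz=[[-40,0,0],[-80,1,0],[-120,1,5],[-160,1,20],[-200,2,35],[-240,2,50],[-275,2,70],[-305,2,85],[-320,2,99],[-320,2,99]], dr=[[0,0,0.1],[0,0,0.2],[0,0,0.3],[0,0,0.4],[0,0,0.5],[0,0,0.6],[0,0,0.607],[0,0,0.607],[0,0,0.607],[0,0,0.607]])

```text
time: 1.77
position: [0.4345, -0.0362, 0.148]
tool_rot: [-2.7, -1.604, 0.007]
ft_force: [-1.3, 0.7, 0.6]
grip_width: 0.005
grip_force: 0.0
```

```bash
python3 - <<'E'
from h import *
s=get_state(); rel(prop(-.144,0,.085),s); print(loc(s["position"]))
for n in("side","top"):
    im=get_image(n)[:,:,::-1].copy(); p=proj(n,[prop(-.144,0,.06)])[0].astype(int); print(n,p)
    a=cv2.resize(im[max(p[1]-65,0):p[1]+65,p[0]-80:p[0]+80],(640,520),interpolation=2); cv2.imwrite(f"pics/{n}1.png",a)
a=[cv2.imread(f"pics/{n}1.png") for n in("side","top")]
cv2.imwrite("pics/m1.png",cv2.resize(np.hstack(a),(800,325)))
E
```

```text
shift [-2.7  5.7 63. ] turn [-0.003  0.004 -0.   ]
[-141.11495319    5.52307158  147.99484407]
side [324 218]
top [304 260]
```

View pics/m1.png

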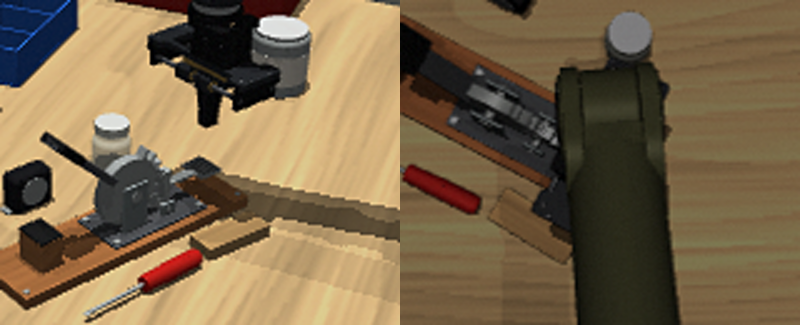

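The side view shows the closed fingers directly above the tail plate, with the tips at about (207,122) and the plate at about (205,165). Nothing lies underneath them except the plate, so I go down.

Call:
send_rows(xyz=[[-1,2,15],[-3,5,30],[-3,5,42],[-3,5,50],[-3,5,56],[-3,5,60],[-3,5,62],[-3,5,63],[-3,5,63],[-3,5,63]], dr=[[0,0,0],[0,0,0],[0,0,0],[0,0,0],[0,0,0],[0,0,0],[0,0,0],[0,0,0],[0,0,0],[0,0,0]])

```text
time: 2.7
position: [0.44, -0.037, 0.088]
tool_rot: [2.695, 1.613, 0.001]
ft_force: [-0.4, 0.2, 0.6]
grip_width: 0.004
grip_force: 0.0
```

Call:
send_rows(xyz=[[0,0,1.5],[0,0,3],[0,0,4.5],[0,0,6],[0,0,7.5],[0,0,9],[0,0,10.5],[0,0,12],[0,0,13.5],[0,0,15]], dr=[[0,0,0],[0,0,0],[0,0,0],[0,0,0],[0,0,0],[0,0,0],[0,0,0],[0,0,0],[0,0,0],[0,0,0]])

```text
time: 3.53
position: [0.4395, -0.0376, 0.0725]
tool_rot: [2.696, 1.613, -0.001]
ft_force: [-0.6, -1.6, 3.5]
grip_width: 0.003
grip_force: 1.6
```

Call:
send_rows(xyz=[[0,0,2],[0,0,4],[0,0,6],[0,0,8],[0,0,10],[0,0,12],[0,0,13],[0,0,14],[0,0,15],[0,0,15]], dr=[[0,0,0],[0,0,0],[0,0,0],[0,0,0],[0,0,0],[0,0,0],[0,0,0],[0,0,0],[0,0,0],[0,0,0]])

```text
time: 4.37
position: [0.4396, -0.037, 0.0573]
tool_rot: [-2.695, -1.613, -0.0]
ft_force: [-1.5, -2.3, 1.6]
grip_width: 0.003
grip_force: 1.2
```

Still no hard stop; continuing slowly.

Call:
send_rows(xyz=[[0,0,0.5],[0,0,1],[0,0,1.5],[0,0,2],[0,0,2.5],[0,0,3],[0,0,3.5],[0,0,4],[0,0,4],[0,0,4]], dr=[[0,0,0],[0,0,0],[0,0,0],[0,0,0],[0,0,0],[0,0,0],[0,0,0],[0,0,0],[0,0,0],[0,0,0]])

```text
time: 5.2
position: [0.4397, -0.0372, 0.0546]
tool_rot: [-2.695, -1.613, 0.0]
ft_force: [-6.6, -4.2, 13.9]
grip_width: 0.004
grip_force: 8.1
```

Force of 14 N means the hard stop, so the pawl is fully pressed. I now lift, move over the pad and look.

Call:
send_rows(xyz=[[0,0,-10],[0,0,-40],[0,0,-75],[0,0,-110],[0,0,-145],[0,0,-180],[0,0,-205],[20,0,-210],[50,0,-210],[85,0,-210]], dr=[[0,0,0],[0,0,0],[0,0,0],[0,0,0],[0,0,0],[0,0,0],[0,0,0],[0,0,0],[0,0,0],[0,0,0]])

```text
time: 6.03
position: [0.4806, 0.0392, 0.2645]
tool_rot: [-2.696, -1.61, -0.006]
ft_force: [0.9, -0.8, 0.5]
grip_width: 0.006
grip_force: 0.0
```

Call:
send_rows(xyz=[[35,0,0],[70,0,0],[105,0,0],[130,0,0],[150,0,0],[157,0,0],[160,0,0],[160,0,0],[160,0,0],[160,0,0]], dr=[[0,0,0],[0,0,0],[0,0,0],[0,0,0],[0,0,0],[0,0,0],[0,0,0],[0,0,0],[0,0,0],[0,0,0]])

```text
time: 6.87
position: [0.5552, 0.1774, 0.2638]
tool_rot: [-2.697, -1.611, -0.001]
ft_force: [0.9, -0.4, -0.9]
grip_width: 0.003
grip_force: 0.0
```

```bash
python3 - <<'E'
from h import *
s=get_state(); print(loc(s["position"])); rel(prop(.105,0,.217),s)
im=get_image("side")[:,:,::-1].copy()
print(proj("side",[prop(.105,0,.1826),prop(-.144,0,.06),prop(-.149,0,.033),s["position"]-[0,0,.017]]))
cv2.imwrite("pics/s2.png",cv2.resize(im[150:290,190:370],None,fx=4,fy=4,interpolation=2))
E
```

```text
[104.16147878   1.58523678 263.83533671]
shift [ 0.8  1.6 46.8] turn [ 0.    -0.     0.004]
[[270.12371967 210.57182187]
 [324.38807318 218.19076165]
 [324.92656131 224.05062419]
 [270.77775155 193.18367784]]
```

View pics/s2.png

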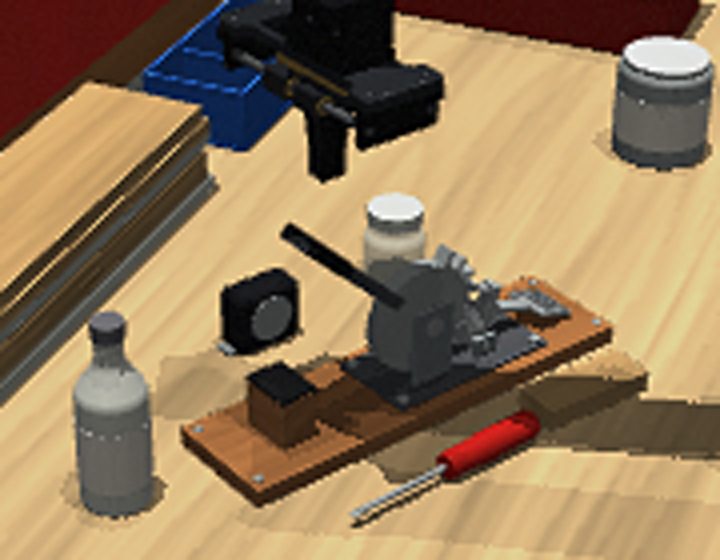

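The plate is down at about (545,300) in the crop, the pressed height, and the arm still stands up. The fingers are above the pad, so I descend and follow its arc.

Call:
send_rows(xyz=[[0,1,12],[0,1,24],[0,1,34],[0,1,42],[0,1,47],[0,1,50],[1,1,53],[2,1,56],[4,1,59],[6,1,62]], dr=[[0,0,0],[0,0,0],[0,0,0],[0,0,0],[0,0,0],[0,0,0],[0,0,0],[0,0,0],[0,0,0],[0,0,0]])

```text
time: 7.75
position: [0.5598, 0.1844, 0.2031]
tool_rot: [-2.695, -1.614, -0.004]
ft_force: [-1.8, 0.7, 6.0]
grip_width: 0.004
grip_force: 2.6
```

Call:
send_rows(xyz=[[3,0,4],[6,0,8],[8,0,12],[11,0,17],[14,0,22],[17,0,27],[20,0,33],[23,0,38],[25,0,43],[27,0,48]], dr=[[0,0,0],[0,0,0],[0,0,0],[0,0,0],[0,0,0],[0,0,0],[0,0,0],[0,0,0],[0,0,0],[0,0,0]])

```text
time: 8.58
position: [0.5738, 0.2094, 0.1557]
tool_rot: [-2.694, -1.614, -0.01]
ft_force: [0.5, 0.9, 6.1]
grip_width: -0.0
grip_force: 2.6
```

Call:
send_rows(xyz=[[1,0,5],[3,0,10],[4,0,15],[6,0,20],[8,0,25],[9,0,30],[10,0,35],[11,0,40],[12,0,44],[12,0,47]], dr=[[0,0,0],[0,0,0],[0,0,0],[0,0,0],[0,0,0],[0,0,0],[0,0,0],[0,0,0],[0,0,0],[0,0,0]])

```text
time: 9.42
position: [0.5792, 0.2194, 0.1077]
tool_rot: [2.695, 1.614, 0.007]
ft_force: [2.5, 1.9, 4.8]
grip_width: 0.007
grip_force: 2.5
```

Next, press down gently to the stop.

Call:
send_rows(xyz=[[0,0,1.5],[0,0,3],[0,0,4.5],[0,0,6],[0,0,7.5],[0,0,8.5],[0,0,9.5],[0,0,10],[0,0,10],[0,0,10]], dr=[[0,0,0],[0,0,0],[0,0,0],[0,0,0],[0,0,0],[0,0,0],[0,0,0],[0,0,0],[0,0,0],[0,0,0]])

```text
time: 10.25
position: [0.5786, 0.2191, 0.1003]
tool_rot: [-2.694, -1.613, -0.006]
ft_force: [-2.9, 1.0, 19.4]
grip_width: 0.002
grip_force: 9.9
```

The stop is reached (tip at 83 mm, 19 N). I lift straight up and check.

Call:
send_rows(xyz=[[0,0,-3],[0,0,-12],[0,0,-35],[0,0,-65],[0,0,-95],[0,0,-120],[0,0,-135],[0,0,-140],[0,0,-140],[0,0,-140]], dr=[[0,0,0],[0,0,0],[0,0,0],[0,0,0],[0,0,0],[0,0,0],[0,0,0],[0,0,0],[0,0,0],[0,0,0]])

```text
time: 11.08
position: [0.5766, 0.2176, 0.235]
tool_rot: [-2.696, -1.613, 0.004]
ft_force: [0.1, 0.3, -0.6]
grip_width: 0.008
grip_force: 0.0
```

```bash
python3 - <<'E'
from h import *
im=get_image("side")[:,:,::-1].copy()
cv2.imwrite("pics/s3.png",cv2.resize(im[150:290,190:370],None,fx=4,fy=4,interpolation=2))
E
```

```text
(no output)
```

View pics/s3.png

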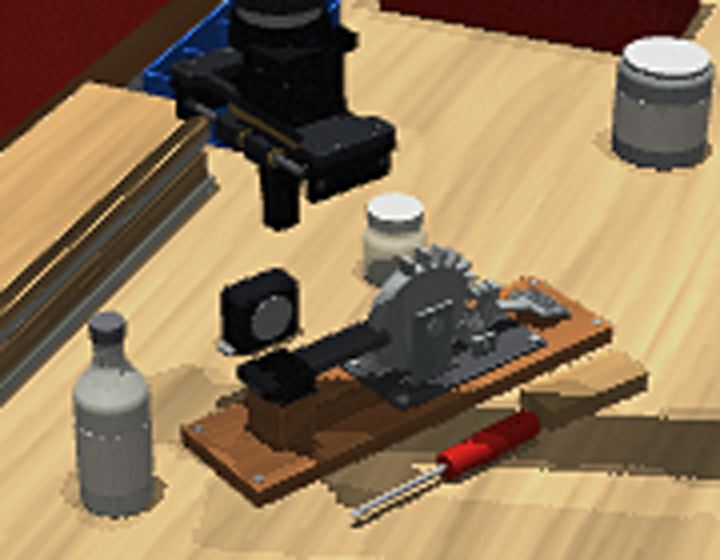

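The arm lies flat with its pad on the rest block at about (280,375). The other things are where they were, and the gripper is clear.

```bash
python3 -c "
from bench import *
print(close_job())"
```

```text
the job is handed in; nothing more can be done
None
```

The pawl was pressed to its hard stop and the prop's arm pushed down onto its rest block and left there; no other thing was seen to move, and the job is handed in (no verdict was returned).

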